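# Load the keyed paint stirrer

## Robot

A 6-joint arm with a two-finger parallel gripper is mounted at the origin on the work surface. World frame = base frame: x ahead of the robot, y to its left, z up, the work surface at z = 0. Lengths are in m, angles in rad, forces in N, time in s.
With the tool pointing down it reaches from about 0.15 to 0.775 m from the base axis. Payload 6.1 kg.
Tool frame: the origin (TCP) lies at the very end of the fingers, on their centre line; the grasp point (between the pads) lies 19 mm behind it; z points along the fingers, y is the line along which they close (so a half turn about z gives the same grasp; the last joint's range is limited). The gripper opens to 85 mm and grips with 20 to 120 N. Pads are 22 mm wide; open, the fingers measure 114 mm over their backs; the gripper's body (76 mm by 85 mm) begins 54 mm behind the grasp point. The pads swing forward as they close: fully open they stand 13 mm farther back than shut.
Start: joints at [1.258, 0.126, -0.04, 1.405, 0, 1.571], TCP at [0.162, 0.5, 0.231] pointing down, gripper open.
Joint ranges: [-2.72, 2.72], [-0.95, 1.95], [-1.27, 1.35], [-1.78, 2.02], [-1.46, 1.47], [-3.14, 3.14]. Speed limits (rad/s): [2.39, 2.39, 3.01, 3.14, 3.14, 3.14].

## Interface

Orientations are given as a rotation vector (axis times angle).
In Python, from cell import r, imaging, models gives the robot as it stands.
- The arm moves only by the shell command python3 -m creep 'ROWS'. ROWS is text: rows parted by semicolons, each of 5 numbers parted by spaces: the shift along the world's x, y, z in cm, then the turn about the world's z in rad, then the closure, from -1 (fully open) to 1 (shut). In form: tx ty tz roll fingers; .... A call has 1 to 8 rows; each row is the pose to reach, as a shift and turn from the pose commanded when the call began; what a row does not reach only later rows make up. A row lasts 1/12 s, in which the tool goes at most 41.7 mm and 7.16 degrees, less where a joint would pass 70% of its speed; a pose out of reach is approached as far as the arm can. A call with a gripper value outside its range is refused whole. The fingers move at their own pace and stop on an object; the grip force is fixed at half the most. Time passes only in rows, so rows that repeat a pose let the fingers close. It gives the time, the measured TCP pose, the force, the opening and the grip force at its end, in the units of the state.
- r.get_obs(): the state, without advancing time (a new reading comes with each control period).
- imaging.grab_frame(name): name is "side" or "top" or "wrist"; returns the picture (400x640x3 uint8, blue, green, red); there is no depth.
- imaging.calibration(name): a dict with "vertical_fov" (degrees; the focal length in pixels is half the picture's height over the tangent of half this angle, whatever the lens; pixels are square), "cx", "cy" (the principal point, pixels), "extrinsics" (4x4, takes a point from world to camera coordinates). Camera axes: x right, y down, z forward; pixel columns grow to the right and rows downward; lengths in m; the calibration is good to about 2 mm. A picture is of the moment at which its call begins: read the wrist's pose just before it. calibration takes no time and is no camera call; for the wrist camera it gives the pose at the moment of the call.
- r.hand_in(): hands the job in; it is judged then, once.
Trained networks look in the newest picture that a camera, given by its name, has taken for a name from the list of things; names that differ only in an ending like _2 or _b are one class to them, and where a whole thing is asked for, a point or a joint stands for the part that bears it (a point fixed in the world has none). Each returns a list of dicts, best first, with "score" (0 to 1); they miss things now and then, are a little off and sometimes report something else, mostly with a low value. They report only what shows in the picture. A call takes as long as a camera call.
- models.trace(camera, label): "region" (400x640 bool, what is visible of it) and "box" ([left, top, right, bottom] in pixels, round what is visible of it).
The state is a dict: "time_s": time; "joint_pos": joint angles; "dq": joint speeds; "effort": joint torques, N m; "tcp_pos": TCP position; "tool_rot": TCP orientation; "ft_force": force on the tool from outside, world axes, zero at the start; "ft_torque": the same for the moment, N m; "finger_gap": finger opening in m; "gripper_force": force on a finger pad.
Only numpy, scipy, OpenCV 4.12 (cv2) and the standard library are available. Lean on these libraries where they do the work, as an engineer would, in place of code of your own. Each camera call takes 0.05 s, during which the arm holds its last target. There are 200 camera calls.

## Task

Load the bench stirrer with the tins that stand on the table: first switch it off by turning its dial anticlockwise to the end stop, then put every tin into a socket of its own, turning each one until its slotted foot meets the key and it drops fully home, and last turn the dial clockwise to its other end stop. Leave the wash bottle, the thinner can, the pot of sticks and the scale where they are.

Things in the scene. Friction and masses are not known exactly. Their poses are not given: they have to be found in the camera images.
- stirrer: Bench stirrer, fixed: grey base 226 x 226 mm, 30 mm high, three steel sockets in three corners, a blue dial block (60 mm high) in the near right one. Origin: centre of its underside on the table; x points away from the robot side, y to the left. Socket centres at (53, 53), (53, -53), (-53, 53) mm, dial at (-53, -53) mm, in its frame.
- socket1 (a point): Floor centre of socket 1 (far left); axes as the stirrer. All sockets: a steel bore 60 mm across, straight wall 13 mm high, then a 45 degree lead-in to 70 mm across at 18 mm. A yellow key 50 mm long, 9 wide, 8 high lies across the floor, held by the drive, within 0.8 rad (46 degrees) of the x axis either way; its angle differs in each socket and is not reported.
- socket2 (a point): Floor centre of socket 2 (far right corner), as socket 1. A tin out of line rests with its underside 8 mm above the floor, on the key; once its keyway is in line with the key (within about 0.08 rad) it drops those 8 mm and stands on the floor.
- socket3 (a point): Floor centre of socket 3 (near left corner), as socket 1. The drive holds each key still against less than 0.8 N m; pressing down lightly (10 to 20 N) while turning does not move it.
- dial (a joint): Angle of the stirrer's dial, rad: 0 at the anticlockwise end stop (off, red mark), 4.2 at the clockwise end stop (full, green mark), as seen from above; it grows as the dial turns clockwise and stays where it is left (light friction, 0.05 N m). It never starts at an end.
- dial_grip (a point): On the dial's vertical axis, 97 mm above the table, the height to grip. Black dial: a flange 42 mm across, its top 23 mm below this point, carries a grip bar 40 mm long, 14 wide, its top 7 mm above this point. The point turns with the dial: x runs along the bar, the white pointer line is on the -x end. At joint value 0 the bar lies along the stirrer's x axis.
- tin_red: red tin, black lid, loose, 0.3 kg, 76 mm high; absent: None. Origin: centre of underside. Steel drive stub 56 mm across, 0 to 20 mm up, a keyway 13 wide x 9 deep across its end along the tin's x axis; body 64 mm across, 20 to 46 mm up; on the lid a black grip bar along x, 42 long, 14 wide, 46 to 76 mm up, red line on top. Keyway and bar are in line; a half turn makes no difference.
- tin_blue: blue tin, black lid, loose, 0.3 kg, 76 mm high; absent: None. Origin: centre of underside. Steel drive stub 56 mm across, 0 to 20 mm up, a keyway 13 wide x 9 deep across its end along the tin's x axis; body 64 mm across, 20 to 46 mm up; on the lid a black grip bar along x, 42 long, 14 wide, 46 to 76 mm up, blue line on top. Keyway and bar are in line; a half turn makes no difference.
- tin_yellow: yellow tin, black lid, loose, 0.3 kg, 76 mm high; absent: None. Origin: centre of underside. Steel drive stub 56 mm across, 0 to 20 mm up, a keyway 13 wide x 9 deep across its end along the tin's x axis; body 64 mm across, 20 to 46 mm up; on the lid a black grip bar along x, 42 long, 14 wide, 46 to 76 mm up, yellow line on top. Keyway and bar are in line; a half turn makes no difference.
- tin_green: green tin, black lid, loose, 0.3 kg, 76 mm high; absent: None. Origin: centre of underside. Steel drive stub 56 mm across, 0 to 20 mm up, a keyway 13 wide x 9 deep across its end along the tin's x axis; body 64 mm across, 20 to 46 mm up; on the lid a black grip bar along x, 42 long, 14 wide, 46 to 76 mm up, green line on top. Keyway and bar are in line; a half turn makes no difference.
- wash_bottle: Bystander: white wash bottle with a red cap, 64 mm across, 130 mm high. Origin: centre of its underside.
- thinner_can: Bystander: blue and silver can, 66 mm across, 120 mm high. Origin: centre of its underside.
- stick_pot: Bystander: black pot 72 mm across, 100 mm high, with wooden stirring sticks up to about 160 mm high. Origin: centre of its underside.
- scale: Bystander: flat black weighing scale 160 x 160 mm with a round steel pan, 44 mm high. Origin: centre of its underside.

How it is judged:
On the way, in this order (a step that is already met when the one before it is completed fails the run):
1. the dial is turned anticlockwise to its end stop (off) (value of joint dial below 0.08 rad), for 0.2 s.
2. with the dial still off, every tin stands fully home on its key, each in a socket of its own (value of joint dial below 0.08 rad and ((horizontal distance between tin_red and socket1 below 0.005 m and z of tin_red in the frame of socket1 below 0.0035 m and angle between tin_red's own z axis and vertical below 0.06 rad) or (horizontal distance between tin_red and socket2 below 0.005 m and z of tin_red in the frame of socket2 below 0.0035 m and angle between tin_red's own z axis and vertical below 0.06 rad) or (horizontal distance between tin_red and socket3 below 0.005 m and z of tin_red in the frame of socket3 below 0.0035 m and angle between tin_red's own z axis and vertical below 0.06 rad)) and ((horizontal distance between tin_blue and socket1 below 0.005 m and z of tin_blue in the frame of socket1 below 0.0035 m and angle between tin_blue's own z axis and vertical below 0.06 rad) or (horizontal distance between tin_blue and socket2 below 0.005 m and z of tin_blue in the frame of socket2 below 0.0035 m and angle between tin_blue's own z axis and vertical below 0.06 rad) or (horizontal distance between tin_blue and socket3 below 0.005 m and z of tin_blue in the frame of socket3 below 0.0035 m and angle between tin_blue's own z axis and vertical below 0.06 rad)) and ((horizontal distance between tin_yellow and socket1 below 0.005 m and z of tin_yellow in the frame of socket1 below 0.0035 m and angle between tin_yellow's own z axis and vertical below 0.06 rad) or (horizontal distance between tin_yellow and socket2 below 0.005 m and z of tin_yellow in the frame of socket2 below 0.0035 m and angle between tin_yellow's own z axis and vertical below 0.06 rad) or (horizontal distance between tin_yellow and socket3 below 0.005 m and z of tin_yellow in the frame of socket3 below 0.0035 m and angle between tin_yellow's own z axis and vertical below 0.06 rad)) and ((horizontal distance between tin_green and socket1 below 0.005 m and z of tin_green in the frame of socket1 below 0.0035 m and angle between tin_green's own z axis and vertical below 0.06 rad) or (horizontal distance between tin_green and socket2 below 0.005 m and z of tin_green in the frame of socket2 below 0.0035 m and angle between tin_green's own z axis and vertical below 0.06 rad) or (horizontal distance between tin_green and socket3 below 0.005 m and z of tin_green in the frame of socket3 below 0.0035 m and angle between tin_green's own z axis and vertical below 0.06 rad))), for 0.2 s.
3. the dial is turned clockwise to its other end stop (full) (value of joint dial above 4.12 rad), for 0.2 s.
At the end, for the whole second after the job is handed in: Every tin present stands in a socket, its origin within 5 mm of the socket's axis, its underside less than 3.5 mm above the socket's floor (home on the key), upright within 0.06 rad and at rest; the dial is within 0.08 rad of its clockwise end stop (value of joint dial above 4.12 rad and ((horizontal distance between tin_red and socket1 below 0.005 m and z of tin_red in the frame of socket1 below 0.0035 m and angle between tin_red's own z axis and vertical below 0.06 rad) or (horizontal distance between tin_red and socket2 below 0.005 m and z of tin_red in the frame of socket2 below 0.0035 m and angle between tin_red's own z axis and vertical below 0.06 rad) or (horizontal distance between tin_red and socket3 below 0.005 m and z of tin_red in the frame of socket3 below 0.0035 m and angle between tin_red's own z axis and vertical below 0.06 rad)) and ((horizontal distance between tin_blue and socket1 below 0.005 m and z of tin_blue in the frame of socket1 below 0.0035 m and angle between tin_blue's own z axis and vertical below 0.06 rad) or (horizontal distance between tin_blue and socket2 below 0.005 m and z of tin_blue in the frame of socket2 below 0.0035 m and angle between tin_blue's own z axis and vertical below 0.06 rad) or (horizontal distance between tin_blue and socket3 below 0.005 m and z of tin_blue in the frame of socket3 below 0.0035 m and angle between tin_blue's own z axis and vertical below 0.06 rad)) and ((horizontal distance between tin_yellow and socket1 below 0.005 m and z of tin_yellow in the frame of socket1 below 0.0035 m and angle between tin_yellow's own z axis and vertical below 0.06 rad) or (horizontal distance between tin_yellow and socket2 below 0.005 m and z of tin_yellow in the frame of socket2 below 0.0035 m and angle between tin_yellow's own z axis and vertical below 0.06 rad) or (horizontal distance between tin_yellow and socket3 below 0.005 m and z of tin_yellow in the frame of socket3 below 0.0035 m and angle between tin_yellow's own z axis and vertical below 0.06 rad)) and ((horizontal distance between tin_green and socket1 below 0.005 m and z of tin_green in the frame of socket1 below 0.0035 m and angle between tin_green's own z axis and vertical below 0.06 rad) or (horizontal distance between tin_green and socket2 below 0.005 m and z of tin_green in the frame of socket2 below 0.0035 m and angle between tin_green's own z axis and vertical below 0.06 rad) or (horizontal distance between tin_green and socket3 below 0.005 m and z of tin_green in the frame of socket3 below 0.0035 m and angle between tin_green's own z axis and vertical below 0.06 rad)) and linear speed of each of tin_red, tin_blue, tin_yellow, tin_green below 0.02 m/s); the robot touches nothing.
It fails at once if a bystander is moved more than 40 mm or tipped (distance of any of wash_bottle, thinner_can, stick_pot, scale from where it was at the start of the episode above 0.04 m or angle between any of wash_bottle, thinner_can, stick_pot, scale's own z axis and vertical above 0.5 rad).
Of tin_red, tin_blue, tin_yellow, tin_green only 2 to 3 are there at a start; the rules pass over those that are not, and their reading is None.
At some moment in a run one of tin_red, tin_blue, tin_yellow, tin_green may be knocked a few centimetres aside while the robot is not near it.
It also fails if it takes over 210 s, if anything falls off the work surface, if the arm or the gripper's body presses on something with over 40 N, if the wrist force passes 120 N, or if a joint passes its speed limit or range.

## Working session

There is one attempt and no reset: what is moved stays moved. The work goes in short steps, Python scripts to look and compute and a shell command to move; the robot and the scene stay as the last step left them, time stands still between calls to the robot, and variables do not carry over. Pictures are saved under pics/ and viewed, at most 14 in all, crops included, and the job is handed in when it is done.

```bash
ls; mkdir -p pics
cat > h.py <<'E'
import numpy as np, cv2
from cell import r, imaging, models
def cal(n):
    c=imaging.calibration(n); f=200/np.tan(np.radians(c["vertical_fov"])/2)
    return f,c["cx"],c["cy"],np.array(c["extrinsics"])
def ray(n,u,v,z,C=None):
    f,cx,cy,E=C or cal(n); R=E[:3,:3];o=-R.T@E[:3,3]
    d=R.T@np.array([(u-cx)/f,(v-cy)/f,1]); return o+d*(z-o[2])/d[2]
def proj(n,p,C=None):
    f,cx,cy,E=C or cal(n); q=E[:3,:3]@np.array(p)+E[:3,3]; return np.array([cx+f*q[0]/q[2],cy+f*q[1]/q[2]])
E
python3 - <<'E'
from h import *
print(r.get_obs())
for n in("top","side","wrist"):
    im=imaging.grab_frame(n); cv2.imwrite(f"pics/{n}0.png",im); print(n,np.round(cal(n)[3],3).tolist(),cal(n)[:3])
for l in("stirrer","dial","tin_red","tin_blue","tin_yellow","tin_green","wash_bottle","thinner_can","stick_pot","scale"):
    t=models.trace("top",l)
    for k in t[:2]:
        m=cv2.moments(k["region"].astype(np.uint8),True); u,v=m["m10"]/m["m00"],m["m01"]/m["m00"]
        print(l,round(k["score"],2),k["box"],round(u),round(v),ray("top",u,v,.05).round(3))
E
```

```text
pics
{'time_s': 0.0, 'joint_pos': array([ 1.25801742e+00,  1.26403357e-01, -4.05961675e-02,  1.40537511e+00,
        5.91720354e-06,  1.57082634e+00]), 'dq': array([-0.00144066, -0.00020478,  0.0001181 , -0.00011604,  0.00088401,
       -0.00015238]), 'effort': array([ 2.51519676e-03, -4.35915434e+01,  3.52922201e+01,  1.76293566e-02,
        2.73909736e-04,  3.65296188e-06]), 'tcp_pos': array([0.16142291, 0.4991577 , 0.23052162]), 'tool_rot': array([-4.89318904e-01, -3.10299603e+00,  2.44730370e-03]), 'ft_force': array([ 1.2180007 , -0.15615236,  0.27712119]), 'ft_torque': array([-0.02985033,  0.04506423,  0.05724253]), 'gripper_force': 0.0, 'finger_gap': 0.08535164843147275}
top [[0.022, -1.0, 0.001, 0.007], [-0.994, -0.022, -0.104, 0.564], [0.104, 0.001, -0.995, 1.505], [0.0, 0.0, 0.0, 1.0]] (np.float64(414.987559742001), 324.50597082357166, 195.00162913189297)
side [[-0.972, -0.235, 0.014, 0.537], [-0.192, 0.752, -0.63, 0.161], [0.138, -0.615, -0.776, 1.05], [0.0, 0.0, 0.0, 1.0]] (np.float64(367.6216113779143), 314.633331403262, 199.46891172791987)
wrist [[0.308, 0.951, -0.001, -
[... 262 characters left out ...]
1, 204.4] 292 201 [0.539 0.138 0.05 ]
tin_blue 0.74 [344.6, 221.0, 359.4, 235.5] 352 226 [ 0.45  -0.083  0.05 ]
tin_yellow 0.67 [349.1, 183.3, 363.8, 200.2] 355 191 [ 0.58  -0.092  0.05 ]
tin_yellow 0.42 [432.8, 199.1, 478.7, 244.4] 454 218 [ 0.488 -0.452  0.05 ]
wash_bottle 0.63 [326.2, 136.0, 346.0, 160.9] 337 148 [ 0.737 -0.022  0.05 ]
thinner_can 0.67 [191.4, 233.7, 219.4, 253.4] 205 242 [0.382 0.445 0.05 ]
stick_pot 0.63 [240.5, 156.9, 312.3, 227.0] 276 191 [0.571 0.198 0.05 ]
stick_pot 0.61 [179.9, 183.7, 208.3, 203.1] 191 192 [0.563 0.506 0.05 ]
scale 0.62 [427.2, 197.6, 475.7, 246.0] 453 218 [ 0.487 -0.45   0.05 ]
scale 0.32 [347.8, 181.6, 364.0, 200.9] 355 191 [ 0.579 -0.091  0.05 ]
```

Run:
```python
import cv2
a=cv2.imread("pics/top0.png"); cv2.imwrite("pics/top0c.png",cv2.resize(a[130:265,170:490],None,fx=2.5,fy=2.5,interpolation=cv2.INTER_CUBIC))
```

```text
(no output)
```

View pics/top0c.png

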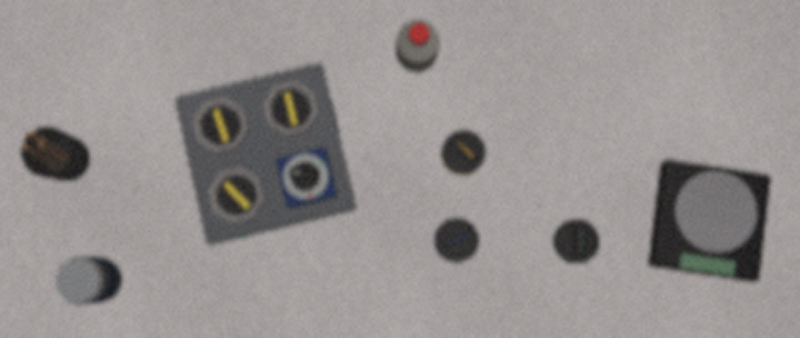

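View pics/side0.png

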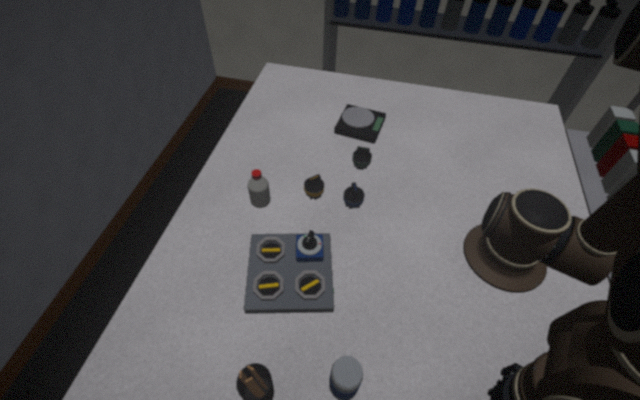

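Three tins stand on the table. In the full top frame yellow is at about (355,191), blue at (352,226) and green at (400,226); there is no red. The stirrer is centred at about (276,192), with its keys visible. I'll move over the stirrer to look with the wrist camera.

```bash
python3 -m creep '20 -17 0 0.5 -1;20 -17 0 0.5 -1;20 -17 0 0.5 -1;20 -17 0 0.5 -1;20 -17 0 0.5 -1;20 -17 0 0.5 -1;20 -17 0 0.5 -1;20 -17 0 0.5 -1'
python3 -m creep '18 -15 0 0 -1;18 -15 0 0 -1;18 -15 0 0 -1;18 -15 0 0 -1;18 -15 0 0 -1;18 -15 0 0 -1;18 -15 0 0 -1;18 -15 0 0 -1'
python3 - <<'E'
from h import *
o=r.get_obs();print(o["joint_pos"].round(3))
C=cal("wrist");im=imaging.grab_frame("wrist");cv2.imwrite("pics/w1.png",im);np.save("C1.npy",np.array(C[:3])),np.save("E1.npy",C[3])
c=np.array([[322,64],[177,97],[208,243],[355,209]])/2.5+[170,130]
P=np.array([ray("top",u,v,.03) for u,v in c]);print(P.round(3),P.mean(0).round(3)); 
for a,b in((2,1),(3,0)): d=P[b]-P[a];print(np.arctan2(d[1],d[0]),np.hypot(*d[:2]))
for n,u,v in(("y",355.2,190.8),("b",352.4,226),("g",400.4,226.4)): print(n,ray("top",u,v,.05).round(3))
E
```

```text
time_s: 1.32
tcp_pos: [0.3648, 0.3264, 0.2313]
tool_rot: [-0.285, 3.127, -0.002]
ft_force: [-0.2, 0.4, -0.1]
finger_gap: 0.0856
gripper_force: 0.0
time_s: 1.98
tcp_pos: [0.5422, 0.1788, 0.2307]
tool_rot: [0.29, -3.127, -0.0]
ft_force: [-0.1, 0.0, -0.1]
finger_gap: 0.0857
gripper_force: 0.0
[0.318 0.215 0.065 1.423 0.    0.134]
[[0.71  0.118 0.03 ]
 [0.655 0.333 0.03 ]
 [0.44  0.278 0.03 ]
 [0.494 0.064 0.03 ]] [0.575 0.198 0.03 ]
0.24884548961341366 0.2222809703388239
0.2487102913058001 0.22227986513597447
y [ 0.58  -0.093  0.05 ]
b [ 0.451 -0.084  0.05 ]
g [ 0.454 -0.258  0.05 ]
```

View pics/w1.png

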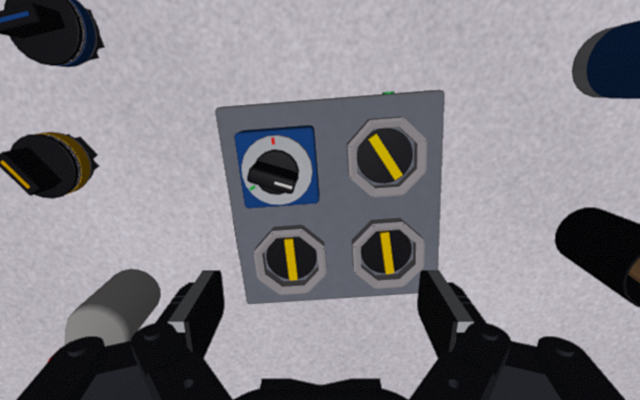

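The wrist view shows all three keys: (385,157), (388,253) and (291,259). The dial is at (272,172), with its pointer at about (284,184) pointing right and down, so q is about 1.9. Next I'll compute the stirrer pose, the dial and key angles, and refined tin positions.

```bash
cat >> h.py <<'E'
def line(n,mask,z,C=None):
    "centre and angle (world) of an elongated mask at height z"
    v,u=np.nonzero(mask); P=np.array([ray(n,a,b,z,C)[:2] for a,b in zip(u,v)]); c=P.mean(0)
    w,V=np.linalg.eigh(np.cov((P-c).T)); a=np.arctan2(V[1,1],V[0,1]); a=(a+np.pi/2)%np.pi-np.pi/2
    s=(P-c)@V[:,1]; return c.round(4),round(a,3),round(np.ptp(s),4),len(u)
def blobs(mask,mn=15):
    k,L,S,_=cv2.connectedComponentsWithStats(mask.astype(np.uint8)); return [L==i for i in range(1,k) if S[i,4]>=mn]
E
python3 - <<'E'
from h import *
im=cv2.imread("pics/w1.png");C=tuple(np.load("C1.npy"))+(np.load("E1.npy"),)
c=[(443,91),(217,108),(247,303),(438,293)]
P=np.array([ray("wrist",u,v,.03,C) for u,v in c]);print(P.round(3).tolist(),P.mean(0).round(4))
for a,b in((0,3),(1,2),(1,0),(2,3)): d=P[b]-P[a];print(np.arctan2(d[1],d[0]).round(3),np.hypot(*d[:2]).round(3))
hsv=cv2.cvtColor(im,cv2.COLOR_BGR2HSV)
y=cv2.inRange(hsv,(20,120,100),(35,255,255))>0; b=cv2.inRange(hsv,(100,150,60),(125,255,255))>0
for m in blobs(y,60):
    v,u=np.nonzero(m);z=.02 if u.mean()>200 else .076;print("yel",u.mean().round(),v.mean().round(),line("wrist",m,z,C),line("wrist",m,z+.018,C)[0])
h=im[:100,:120]
cv2.imwrite("pics/w1c.png",np.hstack([cv2.resize(im[125:215,230:325],None,fx=4,fy=4,interpolation=cv2.INTER_CUBIC),cv2.resize(im[0:200:,0:110],(198,360))]))
E
```

```text
[[0.439, 0.28, 0.03], [0.494, 0.068, 0.03], [0.709, 0.123, 0.03], [0.655, 0.34, 0.03]] [0.5744 0.2027 0.03  ]
0.272 0.224
0.249 0.222
1.827 0.219
1.816 0.224
yel 385.0 157.0 (array([0.5121, 0.243 ]), np.float64(0.797), np.float64(0.0537), 514) [0.5096 0.239 ]
yel 14.0 174.0 (array([ 0.5802, -0.0925]), np.float64(0.814), np.float64(0.0302), 146) [ 0.5731 -0.0769]
yel 387.0 253.0 (array([0.6198, 0.2718]), np.float64(0.364), np.float64(0.0544), 397) [0.6118 0.2664]
yel 291.0 259.0 (array([0.6486, 0.1641]), np.float64(0.27), np.float64(0.0537), 387) [0.6391 0.1642]
```

View pics/w1c.png

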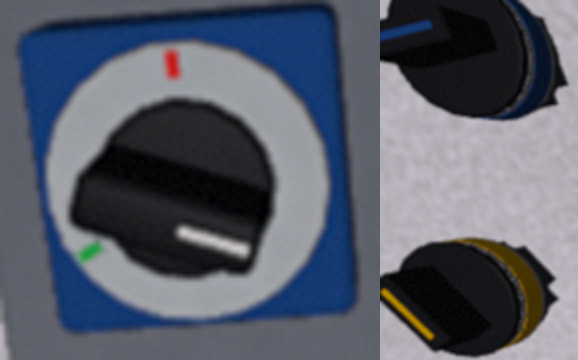

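```bash
python3 - <<'E'
from h import *
im=cv2.imread("pics/w1.png");C=tuple(np.load("C1.npy"))+(np.load("E1.npy"),)
hsv=cv2.cvtColor(im,cv2.COLOR_BGR2HSV)
m=np.zeros(im.shape[:2],bool);m[178:192,270:297]=(im.min(2)[178:192,270:297]>105);print(line("wrist",m,.104,C))
b=cv2.inRange(hsv,(100,150,60),(125,255,255))>0
for m in blobs(b,30):
    v,u=np.nonzero(m);print(u.mean().round(),v.mean().round(),line("wrist",m,.076,C))
o=r.get_obs();print(np.array([.5365,.1363])-o["tcp_pos"][:2])
E
python3 -m creep '-0.6 -4.2 -8 -1.83 -1;-0.6 -4.2 -8 -1.83 -1;-0.6 -4.2 -8 -1.83 -1;-0.6 -4.2 -8 -1.83 -1;-0.6 -4.2 -8 -1.83 -1;-0.6 -4.2 -8 -1.83 -1;-0.6 -4.2 -8 -1.83 -1;-0.6 -4.2 -8 -1.83 -1'
```

```text
(array([0.5386, 0.1498]), np.float64(1.483), np.float64(0.0192), 76)
14.0 16.0 (array([ 0.4505, -0.0811]), np.float64(-1.172), np.float64(0.0248), 165)
285.0 153.0 (array([0.5178, 0.1438]), np.float64(1.125), np.float64(0.0924), 1521)
252.0 199.0 (array([0.5644, 0.1195]), np.float64(0.965), np.float64(0.0408), 280)
[-0.00488734 -0.04327492]
time_s: 2.7
tcp_pos: [0.5344, 0.139, 0.1517]
tool_rot: [1.247, 2.883, 0.001]
ft_force: [0.0, 0.2, 1.0]
finger_gap: 0.0858
gripper_force: 0.0
```

```bash
python3 -m creep '0.3 -0.2 0 -0.84 -1;0.3 -0.2 0 -0.84 -1;0.3 -0.2 0 -0.84 -1;0.3 -0.2 0 -0.84 -1;0.3 -0.2 0 -0.84 -1;0.3 -0.2 0 -0.84 -1;0.3 -0.2 -2 -0.84 -1;0.3 -0.2 -4 -0.84 -1'
python3 -m creep '0 0 -2 0 -1;0 0 -3 0 -1;0 0 -3.1 0 -1;0 0 -3.1 0 1;0 0 -3.1 0 1;0 0 -3.1 0 1;0 0 -3.1 0 1;0 0 -3.1 0 1'
```

```text
time_s: 3.37
tcp_pos: [0.5386, 0.1374, 0.1126]
tool_rot: [2.311, 2.126, 0.005]
ft_force: [0.4, -0.1, 0.4]
finger_gap: 0.0853
gripper_force: 0.0
time_s: 4.03
tcp_pos: [0.5391, 0.1356, 0.0812]
tool_rot: [2.31, 2.128, 0.002]
ft_force: [0.4, -0.4, -0.2]
finger_gap: 0.0253
gripper_force: 0.0
```

```bash
python3 -m creep '0 0 0 0 1;0 0 0 0 1;0 0 0 0 1;0 0 0 0 1'
python3 -m creep '0 0 0 0.1 1;0 0 0 0.2 1;0 0 0 0.3 1;0 0 0 0.4 1;0 0 0 0.5 1;0 0 0 0.6 1;0 0 0 0.7 1;0 0 0 0.8 1'
python3 -m creep '0 0 0 0.12 1;0 0 0 0.24 1;0 0 0 0.36 1;0 0 0 0.48 1;0 0 0 0.6 1;0 0 0 0.72 1;0 0 0 0.84 1;0 0 0 0.84 1'
python3 - <<'E'
from h import *
o=r.get_obs();print(o["ft_torque"],o["joint_pos"])
E
```

```text
time_s: 4.37
tcp_pos: [0.5371, 0.1356, 0.0811]
tool_rot: [-2.309, -2.127, 0.002]
ft_force: [-7.8, 0.9, 7.6]
finger_gap: 0.0129
gripper_force: 60.0
time_s: 5.03
tcp_pos: [0.5377, 0.1359, 0.0811]
tool_rot: [-1.292, -2.862, -0.001]
ft_force: [-5.2, 1.0, 6.6]
finger_gap: 0.0125
gripper_force: 59.6
time_s: 5.7
tcp_pos: [0.5378, 0.1364, 0.0811]
tool_rot: [-0.011, -3.141, -0.004]
ft_force: [-3.9, 2.8, 4.9]
finger_gap: 0.013
gripper_force: 59.6
[0.66411399 1.00402815 0.05334475] [ 0.24702541  0.22326303 -0.25490471  1.09293321  0.00263341  0.25416405]
```

```bash
python3 -m creep '0 0 0 0.1 1;0 0 0 0.2 1;0 0 0 0.24 1;0 0 0 0.24 1'
python3 -c "
from h import *
print(r.get_obs()['ft_torque'])"
python3 -m creep '0 0 0 0.03 1;0 0 0 0.06 1;0 0 0 0.06 1'
python3 -c "
from h import *
print(r.get_obs()['ft_torque'])"
python3 -m creep '0 0 0 0.03 1;0 0 0 0.06 1;0 0 0 0.06 1'
python3 -c "
from h import *
print(r.get_obs()['ft_torque'])"
```

```text
time_s: 6.03
tcp_pos: [0.5378, 0.1366, 0.0811]
tool_rot: [0.36, -3.12, -0.005]
ft_force: [-4.3, 3.2, 5.8]
finger_gap: 0.0126
gripper_force: 59.6
[0.83486553 1.01468833 0.0383146 ]
time_s: 6.28
tcp_pos: [0.5378, 0.1366, 0.0811]
tool_rot: [0.449, -3.109, -0.005]
ft_force: [-4.5, 4.4, 5.3]
finger_gap: 0.0132
gripper_force: 62.0
[ 0.90198889  1.13418495 -1.15272166]
time_s: 6.53
tcp_pos: [0.5385, 0.1367, 0.0812]
tool_rot: [-0.541, 3.094, 0.005]
ft_force: [-3.0, 4.1, 3.8]
finger_gap: 0.0127
gripper_force: 85.9
[ 0.98037257  0.64655408 -1.19253943]
```

```bash
python3 -m creep '0 0 0 0 -0.5;0 0 0 0 -1;0 0 0 0 -1;0 0 0 0 -1;0 0 4 0 -1;0 0 8 0 -1;0 -4 12 0 -1;0 -8 14 0 -1'
python3 -m creep '-0.5 -4 0 0 -1;-1 -8 0 0 -1;-1 -12 0 0 -1;-1 -14.5 0 0 -1;-1 -14.5 0 0 -1'
cat > look.py <<'E'
from h import *
import sys
o=r.get_obs();C=cal("wrist");im=imaging.grab_frame("wrist");cv2.imwrite(f"pics/{sys.argv[1]}.png",im)
print("tcp",o["tcp_pos"].round(4),"cyaw",round(o["joint_pos"][0]-o["joint_pos"][5]+np.pi/2,3),"j6",o["joint_pos"][5].round(3))
hsv=cv2.cvtColor(im,cv2.COLOR_BGR2HSV); z0=float(sys.argv[2]) if len(sys.argv)>2 else .076
for n,a,b in(("y",(15,110,90),(35,255,255)),("b",(100,130,60),(128,255,255)),("g",(40,80,50),(85,255,255))):
    for m in blobs(cv2.inRange(hsv,a,b)>0,40):
        v,u=np.nonzero(m)
        c,w,l,k=line("wrist",m,z0,C)
        print(n,"px",u.mean().round(),v.mean().round(),c,w,l,k)
E
python3 look.py w2
```

```text
time_s: 7.2
tcp_pos: [0.5394, 0.0713, 0.2145]
tool_rot: [-0.548, 3.09, 0.0]
ft_force: [1.3, -0.8, 1.1]
finger_gap: 0.0855
gripper_force: 0.0
time_s: 7.62
tcp_pos: [0.5283, -0.079, 0.2113]
tool_rot: [0.534, -3.096, 0.003]
ft_force: [-0.3, 0.6, 0.7]
finger_gap: 0.0854
gripper_force: 0.0
tcp [ 0.5283 -0.079   0.2113] cyaw 1.913 j6 -0.489
y px 287.0 241.0 [ 0.5807 -0.0919] 0.815 0.0305 132
y px 614.0 265.0 [0.5027 0.1977] 0.797 0.0452 425
y px 584.0 339.0 [0.5827 0.2181] 0.447 0.0248 172
b px 347.0 102.0 [ 0.4517 -0.0838] -1.18 0.0299 181
b px 516.0 254.0 [0.5233 0.1072] -0.518 0.093 1489
g px 122.0 21.0 [ 0.4534 -0.2593] -0.003 0.0298 186
g px 626.0 205.0 [0.4501 0.1729] -1.426 0.0114 47
```

View pics/w2.png

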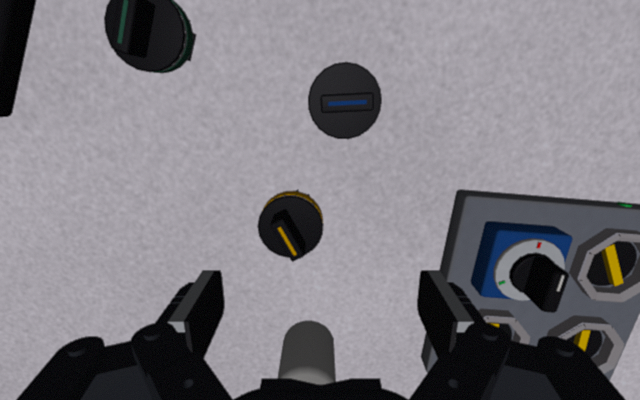

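The tins are upright: yellow's line is at (287,241), blue's at (347,102) and green's at (122,21). The dial pointer at (558,283) isn't clearly on red (539,245), so I'll zoom in on it.

Run:
```python
from h import *
a=cv2.imread("pics/w2.png"); cv2.imwrite("pics/w2c.png",cv2.resize(a[215:330,475:600],None,fx=4,fy=4,interpolation=cv2.INTER_CUBIC))
C=cal("wrist")
for z,p in((.104,(.5375,.1365)),(.074,(.5375,.1365)),(.104,(.5375-.02*np.cos(.255),.1365-.02*np.sin(.255))),(.104,(.5375+.02*np.cos(.255),.1365+.02*np.sin(.255)))): print(proj("wrist",(*p,z),C).round())
```

```text
[553. 293.]
[532. 275.]
[560. 272.]
[546. 313.]
```

View pics/w2c.png

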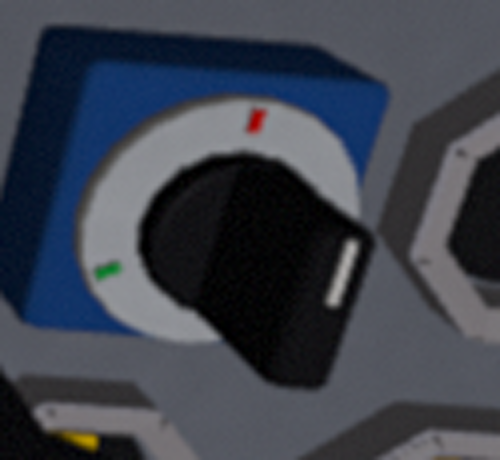

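Run:
```python
from h import *
im=cv2.imread("pics/w2.png");C=cal("wrist")
m=np.zeros(im.shape[:2],bool);s=np.s_[272:294,554:567];m[s]=im.min(2)[s]>110
print(line("wrist",m,.104,C), sum(m.ravel()))
# stirrer yaw from this view: blue block / red mark direction at z=.06
c=ray("wrist",475+205/4,215+240/4,.074,C);rm=ray("wrist",475+257/4,215+122/4,.06,C);print(c,rm,np.arctan2(*(c-rm)[[1,0]]))
```

```text
(array([0.5272, 0.1372]), np.float64(0.275), np.float64(0.0135), 40) 40
[0.53929143 0.13155741 0.074     ] [0.511666   0.13857947 0.06      ] -0.24891686279343522
```

The dial is off (pointer angle 0.275 against the stirrer's yaw of 0.255). Now I'll go for the yellow tin.

```bash
python3 -m creep '3 -1 -3 0.12 -1;5.2 -1.3 -6 0.24 -1;5.2 -1.3 -9 0.36 -1;5.2 -1.3 -11 0.47 -1;5.2 -1.3 -11 0.47 -1;5.2 -1.3 -11 0.47 -1'
python3 look.py w3|head -3
```

```text
time_s: 8.17
tcp_pos: [0.5798, -0.0866, 0.1005]
tool_rot: [1.244, -2.882, -0.003]
ft_force: [-0.3, 0.7, 1.4]
finger_gap: 0.0855
gripper_force: 0.0
tcp [ 0.5798 -0.0866  0.1005] cyaw 2.386 j6 -0.964
y px 312.0 244.0 [ 0.5806 -0.0918] 0.818 0.0301 339
b px 446.0 45.0 [ 0.469 -0.121] 0.113 0.012 45
```

```bash
python3 -m creep '0.1 -0.5 -1 0 -1;0.1 -0.5 -3 0 -1;0.1 -0.5 -4.5 0 -1;0.1 -0.5 -4.9 0 -1;0.1 -0.5 -4.9 0 -1;0.1 -0.5 -4.9 0 1;0.1 -0.5 -4.9 0 1;0.1 -0.5 -4.9 0 1'
python3 -m creep '0 0 0 0 1;0 0 0 0 1;0 0 0 0 1;0 0 0 0 1;0 0 0 0 1;0 0 0 0 1'
```

```text
time_s: 8.88
tcp_pos: [0.5824, -0.0928, 0.0537]
tool_rot: [-1.247, 2.881, -0.002]
ft_force: [-0.4, -0.7, -0.5]
finger_gap: 0.0514
gripper_force: 0.0
time_s: 9.38
tcp_pos: [0.5817, -0.0926, 0.0526]
tool_rot: [-1.248, 2.882, -0.0]
ft_force: [-1.5, -0.4, 3.4]
finger_gap: 0.0131
gripper_force: 61.4
```

```bash
python3 -m creep '0 0 4 0 1;0 0 8 0 1;0 0 12 0 1;-1 4 13 0 1;-2 8 13 0 1;-3 12 13 0 1;-4 16 13 0 1;-5 20 13 0 1'
python3 -m creep '-1 4 0 -0.02 1;-2 8 0 -0.02 1;-2.2 12 0 -0.02 1;-2.2 13.2 0 -0.02 1;-2.2 13.2 0 -0.02 1;-2.2 13.2 0 -0.02 1'
python3 look.py w4 .038; cp pics/w4.png pics/w4b.png
```

```text
time_s: 10.05
tcp_pos: [0.5303, 0.1087, 0.1815]
tool_rot: [1.247, -2.882, -0.0]
ft_force: [1.3, 0.0, -4.0]
finger_gap: 0.0131
gripper_force: 60.9
time_s: 10.55
tcp_pos: [0.509, 0.2396, 0.1813]
tool_rot: [1.221, -2.892, 0.001]
ft_force: [-0.2, -0.5, -3.3]
finger_gap: 0.0127
gripper_force: 61.0
tcp [0.509  0.2396 0.1813] cyaw 2.37 j6 -0.359
y px 320.0 194.0 [0.5111 0.2418] -0.788 0.1008 1141
y px 160.0 228.0 [0.6385 0.164 ] 0.266 0.052 615
y px 320.0 298.0 [0.5856 0.3184] 0.805 0.0726 571
y px 257.0 293.0 [0.6246 0.271 ] 0.472 0.0292 242
b px 220.0 118.0 [0.5254 0.1391] 1.129 0.106 2566
b px 151.0 140.0 [0.5798 0.1095] 0.702 0.0345 360
b px 587.0 257.0 [0.3757 0.4599] 0.288 0.0734 163
```

View pics/w4.png

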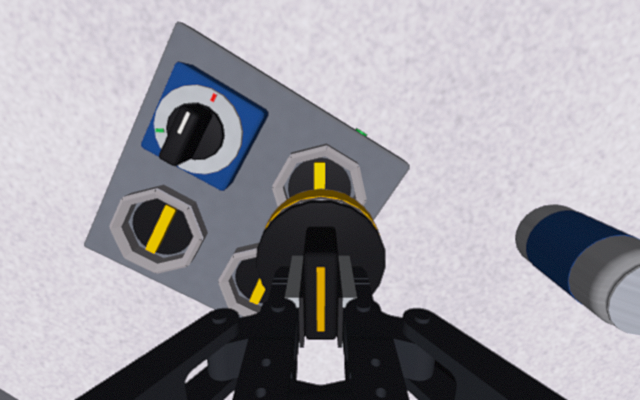

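The yellow tin hangs upright and its bar lines up with the key at (320,165) in the image. Lowering it into socket 3.

```bash
python3 -m creep '0.1 0 -3 0 1;0.1 0 -6 0 1;0.1 0 -7.5 0 1;0.1 0 -8.2 0 1;0.1 0 -8.2 0 1'
python3 -m creep '0 0 -0.4 0 1;0 0 -0.8 0 1;0 0 -0.8 0 1'
python3 -m creep '0 0 -0.4 0 1;0 0 -0.8 0 1;0 0 -0.8 0 1'
```

```text
time_s: 11.02
tcp_pos: [0.5097, 0.2374, 0.0984]
tool_rot: [1.215, -2.893, 0.001]
ft_force: [-0.7, 0.8, -4.0]
finger_gap: 0.0125
gripper_force: 60.9
time_s: 11.27
tcp_pos: [0.5111, 0.2392, 0.0928]
tool_rot: [-1.218, 2.895, -0.0]
ft_force: [-0.2, 0.3, -4.6]
finger_gap: 0.013
gripper_force: 61.0
time_s: 11.52
tcp_pos: [0.5103, 0.2393, 0.0837]
tool_rot: [1.219, -2.895, 0.0]
ft_force: [-0.6, 0.2, -4.7]
finger_gap: 0.0127
gripper_force: 61.0
```

```bash
python3 -m creep '0 0 -0.2 0 1;0 0 -0.2 0 1;0 0 -0.2 0 1'
python3 -m creep '0 0 0 0 -0.5;0 0 0 0 -1;0 0 0 0 -1;0 0 0 0 -1;0 0 0 0 -1;0 0 4 0 -1;0 0 8 0 -1;-1 -4 11 0 -1'
python3 -m creep '-1 -4 0 -0.1 -1;-2 -8 0 -0.2 -1;-3 -12 0 -0.3 -1;-4 -16 0 -0.4 -1;-5 -20 0 -0.5 -1;-6 -24 0 -0.6 -1;-6 -27.5 0 -0.7 -1;-6 -27.5 0 -0.7 -1'
python3 look.py w5
```

```text
time_s: 11.77
tcp_pos: [0.5106, 0.2396, 0.0827]
tool_rot: [-1.219, 2.895, 0.0]
ft_force: [-0.9, -0.6, -1.1]
finger_gap: 0.0127
gripper_force: 61.3
time_s: 12.43
tcp_pos: [0.5041, 0.21, 0.1898]
tool_rot: [-1.223, 2.889, 0.002]
ft_force: [1.3, -0.9, 2.0]
finger_gap: 0.0854
gripper_force: 0.0
time_s: 13.1
tcp_pos: [0.4417, -0.0732, 0.1872]
tool_rot: [-0.136, 3.138, -0.004]
ft_force: [0.1, 0.1, 0.0]
finger_gap: 0.0854
gripper_force: 0.0
tcp [ 0.4417 -0.0732  0.1872] cyaw 1.657 j6 -0.249
y px 621.0 367.0 [0.5799 0.2217] 0.383 0.0443 345
b px 306.0 212.0 [ 0.4516 -0.0836] -1.18 0.0302 158
b px 528.0 289.0 [0.5048 0.1111] -1.094 0.0746 1294
g px 82.0 196.0 [ 0.4535 -0.2594] -0.003 0.0297 134
g px 629.0 218.0 [0.4337 0.1734] -1.505 0.0111 49
```

View pics/w5.png

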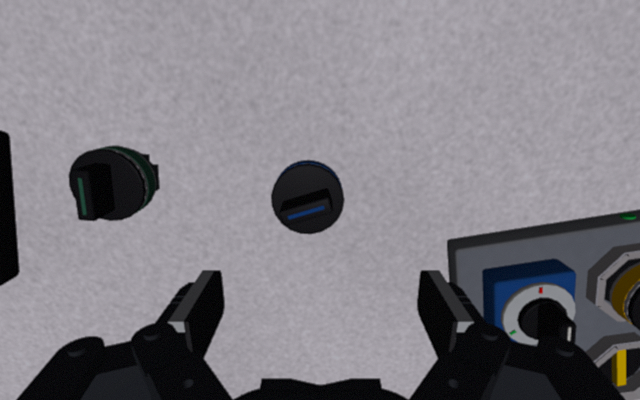

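```bash
python3 -m creep '1 -1 0 -0.12 -1;1 -1 0 -0.24 -1;1 -1 0 -0.36 -1;1 -1 0 -0.48 -1;1 -1 0 -0.6 -1;1 -1 0 -0.72 -1;1 -1 0 -0.84 -1;1 -1 0 -0.96 -1'
python3 -m creep '0 0 -4 -0.12 -1;0 0 -8 -0.24 -1;0 0 -9 -0.306 -1;0 0 -9 -0.306 -1;0 0 -9 -0.306 -1'
python3 look.py w6|head -3
```

```text
time_s: 13.82
tcp_pos: [0.4526, -0.0771, 0.1868]
tool_rot: [-1.318, -2.851, -0.001]
ft_force: [0.2, -0.2, 0.0]
finger_gap: 0.0854
gripper_force: 0.0
time_s: 14.23
tcp_pos: [0.4522, -0.0774, 0.0967]
tool_rot: [-1.727, -2.623, 0.0]
ft_force: [-0.5, -0.4, 0.7]
finger_gap: 0.0855
gripper_force: 0.0
tcp [ 0.4522 -0.0774  0.0967] cyaw 0.406 j6 0.995
b px 314.0 262.0 [ 0.4512 -0.0833] -1.188 0.0301 314
```

```bash
python3 -m creep '-0.1 -0.6 -1 -0.02 -1;-0.1 -0.6 -3 -0.02 -1;-0.1 -0.6 -4 -0.02 -1;-0.1 -0.6 -4.5 -0.02 -1;-0.1 -0.6 -4.5 -0.02 -1;-0.1 -0.6 -4.5 -0.02 1;-0.1 -0.6 -4.5 -0.02 1;-0.1 -0.6 -4.5 -0.02 1'
python3 -m creep '0 0 0 0 1;0 0 0 0 1;0 0 0 0 1;0 0 0 0 1;0 0 0 0 1;0 0 0 0 1'
```

```text
time_s: 14.95
tcp_pos: [0.452, -0.0844, 0.0526]
tool_rot: [1.759, 2.602, 0.001]
ft_force: [-0.5, 0.8, 0.4]
finger_gap: 0.0517
gripper_force: 0.0
time_s: 15.45
tcp_pos: [0.4517, -0.0844, 0.0523]
tool_rot: [1.759, 2.602, 0.001]
ft_force: [-0.4, -0.2, 4.8]
finger_gap: 0.0129
gripper_force: 59.6
```

```bash
python3 -m creep '0 0 4 0 1;0 0 8 0 1;0 0 12 0 1;1 2 13 0.12 1;3 6 13 0.24 1;5 9 13 0.36 1;7 12 13 0.48 1;8 15 13 0.6 1'
python3 -m creep '1 3 0 0.12 1;2 6 0 0.24 1;3 9 0 0.36 1;4 12 0 0.48 1;6 15 0 0.6 1;7 18 0 0.72 1;8.1 20 0 0.84 1;8.1 20.1 0 0.95 1'
python3 -m creep '0 0 0 0 1;0 0 0 0 1;0 0 0 0 1'
python3 look.py w7 .038
```

```text
time_s: 16.12
tcp_pos: [0.5326, 0.0674, 0.1807]
tool_rot: [-0.903, -3.009, 0.001]
ft_force: [0.4, -0.4, -3.7]
finger_gap: 0.0126
gripper_force: 60.4
time_s: 16.78
tcp_pos: [0.6131, 0.2706, 0.1789]
tool_rot: [0.578, -3.086, -0.001]
ft_force: [0.2, -0.6, -4.2]
finger_gap: 0.0126
gripper_force: 60.5
time_s: 17.03
tcp_pos: [0.6119, 0.266, 0.1811]
tool_rot: [0.559, -3.09, 0.001]
ft_force: [0.7, -0.1, -3.7]
finger_gap: 0.0124
gripper_force: 60.5
tcp [0.6119 0.266  0.1811] cyaw 1.929 j6 0.052
y px 338.0 49.0 [0.5013 0.2396] 0.796 0.04 384
y px 199.0 179.0 [0.6387 0.1641] 0.273 0.0511 695
y px 320.0 176.0 [0.5999 0.2621] 0.367 0.0257 350
y px 622.0 262.0 [0.5776 0.5561] 1.398 0.0344 92
b px 138.0 7.0 [0.5264 0.0896] -0.153 0.0172 134
b px 207.0 63.0 [0.5467 0.1476] -0.653 0.1039 2410
b px 320.0 208.0 [0.6272 0.2719] -1.197 0.1001 247
b px 320.0 300.0 [0.7165 0.3054] 0.367 0.0729 560
```

View pics/w7.png

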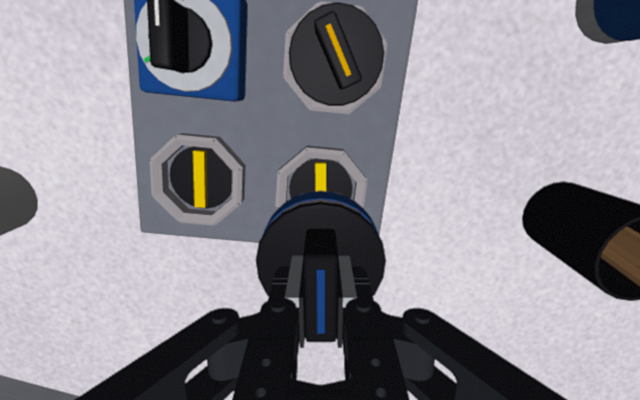

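Yellow sits in socket 3 at (337,50) in the image. Blue is aligned over socket 1, so I'll lower it.

```bash
python3 -m creep '0.1 0 -3 0 1;0.1 0 -6 0 1;0.1 0 -7.5 0 1;0.1 0 -8.2 0 1;0.1 0 -8.2 0 1'
python3 -m creep '0 0 -0.4 0 1;0 0 -0.8 0 1;0 0 -0.8 0 1'
python3 -m creep '0 0 -0.4 0 1;0 0 -0.8 0 1;0 0 -0.9 0 1;0 0 -0.9 0 1'
```

```text
time_s: 17.5
tcp_pos: [0.6122, 0.2655, 0.0981]
tool_rot: [0.561, -3.088, 0.001]
ft_force: [0.3, -0.8, -3.9]
finger_gap: 0.0128
gripper_force: 60.3
time_s: 17.75
tcp_pos: [0.6138, 0.2667, 0.0925]
tool_rot: [-0.563, 3.089, 0.0]
ft_force: [-0.4, 0.3, -4.1]
finger_gap: 0.0129
gripper_force: 60.4
time_s: 18.08
tcp_pos: [0.6133, 0.2667, 0.0826]
tool_rot: [0.564, -3.09, 0.0]
ft_force: [-0.2, 1.0, -3.7]
finger_gap: 0.0127
gripper_force: 60.5
```

```bash
python3 -m creep '0 0 -0.1 0 1;0 0 -0.1 0 1;0 0 -0.1 0 -0.5;0 0 -0.1 0 -1;0 0 -0.1 0 -1;0 0 -0.1 0 -1;0 0 4 0 -1;0 0 8 0 -1'
python3 -m creep '-1 -4 3 -0.1 -1;-2 -8 3 -0.2 -1;-3 -12 3 -0.3 -1;-4 -16 3 -0.36 -1;-5 -20 3 -0.36 -1;-6 -24 3 -0.36 -1;-7 -28 3 -0.36 -1;-8 -32 3 -0.36 -1'
python3 -m creep '-2 -4 -2 0 -1;-4 -8 -4 0 -1;-6 -12 -6 0 -1;-8 -16 -8 0 -1;-8.5 -20 -9 0 -1;-8.5 -21 -9 0 -1;-8.5 -21 -9 0 -1'
python3 look.py w8
```

```text
time_s: 18.75
tcp_pos: [0.6115, 0.2659, 0.1607]
tool_rot: [0.563, -3.084, 0.002]
ft_force: [1.0, 0.2, 0.4]
finger_gap: 0.0832
gripper_force: 0.0
time_s: 19.42
tcp_pos: [0.5338, -0.0504, 0.1932]
tool_rot: [-0.002, 3.141, -0.0]
ft_force: [1.1, -0.9, -0.4]
finger_gap: 0.0853
gripper_force: 0.0
time_s: 20.0
tcp_pos: [0.4473, -0.2633, 0.101]
tool_rot: [-0.008, -3.14, 0.002]
ft_force: [0.5, 0.6, 0.1]
finger_gap: 0.0853
gripper_force: 0.0
tcp [ 0.4473 -0.2633  0.101 ] cyaw 1.566 j6 -0.526
g px 46.0 190.0 [ 0.4132 -0.404 ] 1.46 0.0481 2955
g px 327.0 259.0 [ 0.4531 -0.2593] 0.003 0.0294 275
```

```bash
python3 -m creep '0.6 0.4 -1 0 -1;0.6 0.4 -3 0 -1;0.6 0.4 -4.5 0 -1;0.6 0.4 -4.8 0 -1;0.6 0.4 -4.8 0 -1;0.6 0.4 -4.8 0 1;0.6 0.4 -4.8 0 1;0.6 0.4 -4.8 0 1'
python3 -m creep '0 0 0 0 1;0 0 0 0 1;0 0 0 0 1;0 0 0 0 1;0 0 0 0 1;0 0 0 0 1'
```

```text
time_s: 20.72
tcp_pos: [0.4564, -0.2547, 0.0559]
tool_rot: [-0.003, 3.14, -0.001]
ft_force: [-0.5, -0.4, 0.5]
finger_gap: 0.0513
gripper_force: 0.0
time_s: 21.22
tcp_pos: [0.4554, -0.2547, 0.0547]
tool_rot: [0.002, -3.141, -0.0]
ft_force: [-0.1, -0.7, -1.4]
finger_gap: 0.0124
gripper_force: 61.5
```

```bash
python3 -m creep '0 0 4 0 1;0 0 8 0 1;0 0 12 0 1;1 3.5 13 0.1 1;3 7 13 0.2 1;4.5 10.5 13 0.27 1;6 14 13 0.27 1;7.5 17 13 0.27 1'
python3 -m creep '1.5 3.5 0 0 1;3 7 0 0 1;4.5 10.5 0 0 1;6 14 0 0 1;7.5 17.5 0 0 1;9 21 0 0 1;11.1 24.9 0 0 1;11.1 24.9 0 0 1'
python3 -m creep '0 0 0 0 1;0 0 0 0 1;0 0 0 0 1'
python3 look.py w9 .038
```

```text
time_s: 21.88
tcp_pos: [0.5306, -0.0826, 0.1846]
tool_rot: [0.425, -3.112, -0.001]
ft_force: [0.9, -0.7, -3.0]
finger_gap: 0.0128
gripper_force: 61.3
time_s: 22.55
tcp_pos: [0.6433, 0.1705, 0.1824]
tool_rot: [0.433, -3.111, -0.004]
ft_force: [-0.5, -0.3, -3.6]
finger_gap: 0.0131
gripper_force: 61.2
time_s: 22.8
tcp_pos: [0.6409, 0.1632, 0.1845]
tool_rot: [0.423, -3.112, 0.001]
ft_force: [-0.2, -0.4, -2.0]
finger_gap: 0.0126
gripper_force: 61.2
tcp [0.6409 0.1632 0.1845] cyaw 1.841 j6 -0.021
y px 433.0 62.0 [0.517  0.2217] 0.454 0.0646 432
y px 501.0 48.0 [0.4931 0.2693] 0.799 0.0403 370
y px 321.0 173.0 [0.6266 0.1608] 0.276 0.0241 332
b px 323.0 53.0 [0.5345 0.1366] -1.169 0.0866 3279
b px 434.0 175.0 [0.6018 0.2555] -0.607 0.0565 139
b px 475.0 217.0 [0.629  0.3059] 0.36 0.0402 243
g px 330.0 196.0 [0.6445 0.1735] -1.447 0.0516 95
g px 284.0 206.0 [0.6643 0.1358] -0.662 0.0321 60
g px 320.0 294.0 [0.7435 0.1921] 0.274 0.0727 537
```

View pics/w9.png

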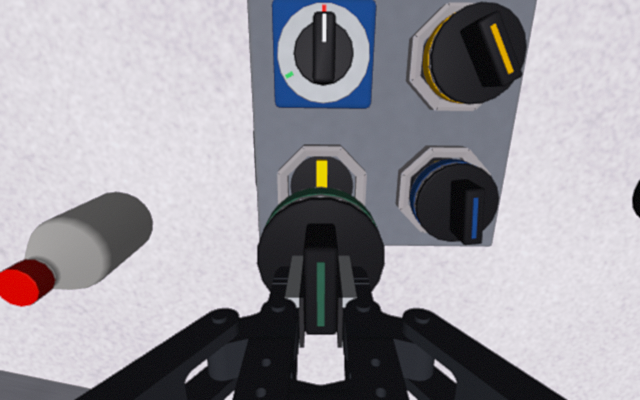

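The dial's white line points exactly at red, yellow and blue are seated, and green is aligned over socket 2. Lowering green.

```bash
python3 -m creep '0 0 -3 0 1;0 0 -6 0 1;0 0 -7.5 0 1;0 0 -8.2 0 1;0 0 -8.2 0 1'
python3 -m creep '0 0 -0.4 0 1;0 0 -0.8 0 1;0 0 -0.8 0 1'
python3 -m creep '0 0 -0.4 0 1;0 0 -0.8 0 1;0 0 -1 0 1;0 0 -1 0 1'
```

```text
time_s: 23.27
tcp_pos: [0.6402, 0.1628, 0.1014]
tool_rot: [0.422, -3.11, 0.001]
ft_force: [-0.4, -0.9, -3.4]
finger_gap: 0.0129
gripper_force: 61.1
time_s: 23.52
tcp_pos: [0.642, 0.1642, 0.0955]
tool_rot: [-0.424, 3.111, 0.0]
ft_force: [-0.2, -0.7, -2.9]
finger_gap: 0.0127
gripper_force: 61.1
time_s: 23.85
tcp_pos: [0.6416, 0.1644, 0.0849]
tool_rot: [-0.425, 3.112, 0.0]
ft_force: [0.8, 0.6, -2.7]
finger_gap: 0.0124
gripper_force: 61.4
```

```bash
python3 -m creep '0 0 0 0 -0.5;0 0 0 0 -1;0 0 0 0 -1;0 0 0 0 -1;0 0 4 0 -1;0 0 8 0 -1;-3 0 10 0 -1;-7 0 11 0 -1'
python3 -m creep '-3 0 2 0 -1;-5 2 3 0 -1;-5 2 3 0 -1;-5 2 3 0 -1;-5 2 3 0 -1'
python3 look.py w10 .106
python3 - <<'E'
from h import *
C=cal("wrist")
for n,p in(("y",(.5097,.239)),("b",(.6122,.266)),("g",(.6392,.1634))): print(n,proj("wrist",(*p,.106),C).round(1),proj("wrist",(*p,.114),C).round(1))
E
```

```text
time_s: 24.52
tcp_pos: [0.5744, 0.1647, 0.1981]
tool_rot: [-0.422, 3.107, 0.001]
ft_force: [-0.5, 0.8, 0.4]
finger_gap: 0.0854
gripper_force: 0.0
time_s: 24.93
tcp_pos: [0.5218, 0.1844, 0.2248]
tool_rot: [-0.425, 3.112, -0.0]
ft_force: [-0.2, 0.2, -0.5]
finger_gap: 0.0854
gripper_force: 0.0
tcp [0.5218 0.1844 0.2248] cyaw 1.842 j6 0.068
y px 368.0 162.0 [0.4836 0.2126] -0.799 0.046 142
y px 389.0 202.0 [0.5097 0.2394] 0.797 0.0306 176
b px 633.0 134.0 [0.4085 0.3994] 0.829 0.0245 42
b px 271.0 176.0 [0.5147 0.1424] 1.359 0.0795 1879
b px 381.0 315.0 [0.6143 0.2676] 0.364 0.0304 125
g px 264.0 313.0 [0.6407 0.1645] 0.266 0.03 113
y [389.2 202.2] [391.2 205.3]
b [380.1 313.5] [381.7 319.1]
g [263.1 312.1] [261.6 317.7]
```

View pics/w10.png

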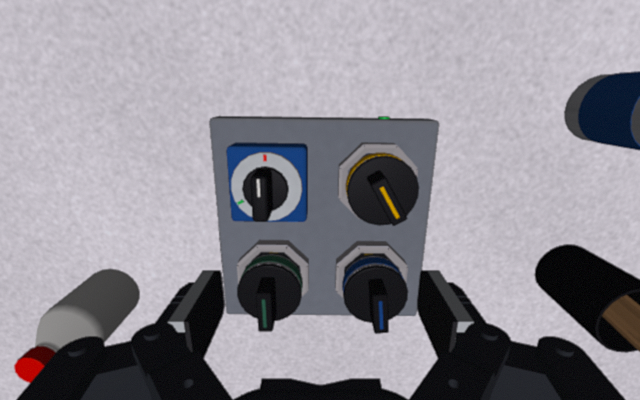

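All three tin lines match the positions predicted for tins fully home, and their angles equal the key angles. Now I'll turn the dial clockwise.

```bash
python3 -m creep '1 -2 -2 0 -1;1.6 -4.8 -5 0 -1;1.6 -4.8 -8 0 -1;1.6 -4.8 -10 0 -1;1.6 -4.8 -10 0 -1'
python3 -m creep '0 0 -2 0 -1;0 0 -4 0 -1;0 0 -4.4 0 -1;0 0 -4.4 0 -1;0 0 -4.4 0 1;0 0 -4.4 0 1;0 0 -4.4 0 1;0 0 -4.4 0 1'
python3 -m creep '0 0 0 0 1;0 0 0 0 1;0 0 0 0 1;0 0 0 0 1;0 0 0 0 1'
```

```text
time_s: 25.4
tcp_pos: [0.5353, 0.1344, 0.1189]
tool_rot: [0.42, -3.104, 0.002]
ft_force: [-0.7, 0.4, -0.8]
finger_gap: 0.0854
gripper_force: 0.0
time_s: 26.07
tcp_pos: [0.5382, 0.1365, 0.082]
tool_rot: [-0.425, 3.111, 0.0]
ft_force: [0.5, -0.4, -0.2]
finger_gap: 0.039
gripper_force: 0.0
time_s: 26.48
tcp_pos: [0.5377, 0.1365, 0.0815]
tool_rot: [-0.424, 3.112, 0.001]
ft_force: [-1.4, 0.9, 5.5]
finger_gap: 0.0131
gripper_force: 59.2
```

```bash
python3 -m creep '0 0 0 -0.12 1;0 0 0 -0.24 1;0 0 0 -0.36 1;0 0 0 -0.48 1;0 0 0 -0.6 1;0 0 0 -0.72 1;0 0 0 -0.84 1;0 0 0 -0.96 1'
python3 -m creep '0 0 0 -0.12 1;0 0 0 -0.24 1;0 0 0 -0.36 1;0 0 0 -0.48 1;0 0 0 -0.6 1;0 0 0 -0.72 1;0 0 0 -0.84 1;0 0 0 -0.96 1'
python3 -m creep '0 0 0 -0.12 1;0 0 0 -0.24 1;0 0 0 -0.28 1;0 0 0 -0.28 1;0 0 0 -0.28 -1;0 0 0 -0.28 -1;0 0 0 -0.28 -1;0 0 0 -0.28 -1'
python3 -m creep '0 0 4 0 -1;0 0 6 0.12 -1;0 0 6 0.24 -1;0 0 6 0.36 -1;0 0 6 0.48 -1;0 0 6 0.6 -1;0 0 6 0.72 -1;0 0 6 0.84 -1'
python3 -m creep '0 0 0 0.12 -1;0 0 0 0.24 -1;0 0 0 0.36 -1;0 0 0 0.48 -1;0 0 0 0.6 -1;0 0 0 0.72 -1;0 0 0 0.84 -1;0 0 0 0.96 -1'
python3 -m creep '0 0 0 0.12 -1;0 0 0 0.24 -1;0 0 0 0.36 -1;0 0 0 0.48 -1;0 0 0 0.6 -1;0 0 0 0.72 -1;0 0 0 0.84 -1;0 0 0 0.96 -1'
python3 -m creep '0 0 0 0.12 -1;0 0 0 0.24 -1;0 0 0 0.36 -1;0 0 0 0.38 -1;0 0 0 0.38 -1'
python3 -c "
from h import *
o=r.get_obs();print(o['joint_pos'],o['joint_pos'][0]-o['joint_pos'][5]+np.pi/2);imaging.grab_frame('wrist');cv2.imwrite('pics/w11.png',imaging.grab_frame('wrist'))"
```

```text
time_s: 27.15
tcp_pos: [0.5376, 0.1359, 0.0815]
tool_rot: [1.069, 2.953, -0.001]
ft_force: [-2.2, -2.0, 6.9]
finger_gap: 0.0126
gripper_force: 59.3
time_s: 27.82
tcp_pos: [0.537, 0.1357, 0.0815]
tool_rot: [2.312, 2.126, -0.002]
ft_force: [-4.5, -2.5, 7.6]
finger_gap: 0.0125
gripper_force: 59.5
time_s: 28.48
tcp_pos: [0.5376, 0.1363, 0.0806]
tool_rot: [-2.581, -1.791, 0.0]
ft_force: [0.6, -0.3, 0.5]
finger_gap: 0.0609
gripper_force: 0.0
time_s: 29.15
tcp_pos: [0.5376, 0.1363, 0.1406]
tool_rot: [-1.619, -2.692, 0.0]
ft_force: [0.3, 1.3, 0.5]
finger_gap: 0.0854
gripper_force: 0.0
time_s: 29.82
tcp_pos: [0.5376, 0.1363, 0.1406]
tool_rot: [-0.193, -3.136, 0.0]
ft_force: [-0.2, 0.1, 0.5]
finger_gap: 0.0854
gripper_force: 0.0
time_s: 30.48
tcp_pos: [0.5376, 0.1363, 0.1406]
tool_rot: [1.277, -2.87, -0.0]
ft_force: [1.2, -0.6, -1.1]
finger_gap: 0.0855
gripper_force: 0.0
time_s: 30.9
tcp_pos: [0.5376, 0.1363, 0.1406]
tool_rot: [1.786, -2.584, -0.0]
ft_force: [-0.4, 0.2, -0.6]
finger_gap: 0.0854
gripper_force: 0.0
[ 2.48396016e-01  1.95951274e-01 -1.55137450e-01  1.21990772e+00
 -4.53551615e-05 -9.60927456e-01] 2.780119798430081
```

View pics/w11.png

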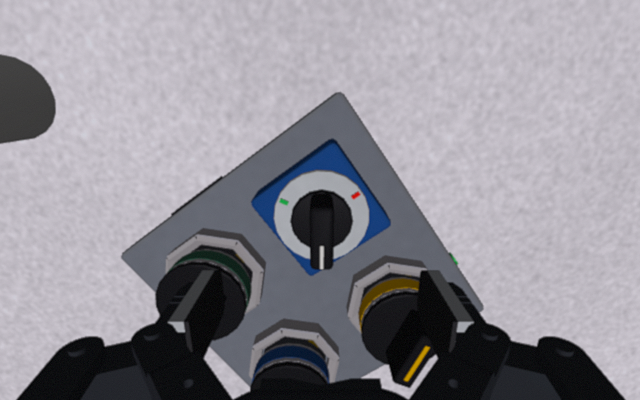

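The dial is at about 2.2 rad and its bar, at (321,240), is in line with the fingers. Regripping to finish the turn.

```bash
python3 -m creep '0 0 -3 0 -1;0 0 -5.5 0 -1;0 0 -5.9 0 -1;0 0 -5.9 0 -1;0 0 -5.9 0 1;0 0 -5.9 0 1;0 0 -5.9 0 1;0 0 -5.9 0 1'
python3 -m creep '0 0 0 0 1;0 0 0 0 1;0 0 0 0 1;0 0 0 0 1;0 0 0 0 1'
python3 -m creep '0 0 0 -0.12 1;0 0 0 -0.24 1;0 0 0 -0.36 1;0 0 0 -0.48 1;0 0 0 -0.6 1;0 0 0 -0.72 1;0 0 0 -0.84 1;0 0 0 -0.96 1'
python3 -m creep '0 0 0 -0.12 1;0 0 0 -0.24 1;0 0 0 -0.36 1;0 0 0 -0.48 1;0 0 0 -0.6 1;0 0 0 -0.72 1;0 0 0 -0.84 1;0 0 0 -0.94 1'
python3 -m creep '0 0 0 -0.04 1;0 0 0 -0.08 1;0 0 0 -0.08 1'
python3 -c "
from h import *
print(r.get_obs()['ft_torque'])"
python3 -m creep '0 0 0 -0.04 1;0 0 0 -0.08 1;0 0 0 -0.08 1'
python3 -c "
from h import *
print(r.get_obs()['ft_torque'])"
```

```text
time_s: 31.67
tcp_pos: [0.5383, 0.1365, 0.0831]
tool_rot: [-1.787, 2.581, -0.001]
ft_force: [0.1, -0.4, -0.0]
finger_gap: 0.0388
gripper_force: 0.0
time_s: 32.08
tcp_pos: [0.5372, 0.1367, 0.0826]
tool_rot: [-1.788, 2.582, 0.001]
ft_force: [-3.7, 1.6, 5.9]
finger_gap: 0.0131
gripper_force: 59.4
time_s: 32.75
tcp_pos: [0.5373, 0.1364, 0.0826]
tool_rot: [-0.385, 3.118, 0.0]
ft_force: [-2.4, -0.3, 4.9]
finger_gap: 0.013
gripper_force: 59.4
time_s: 33.42
tcp_pos: [0.5372, 0.1361, 0.0826]
tool_rot: [1.069, 2.954, -0.0]
ft_force: [-2.9, -1.1, 6.0]
finger_gap: 0.0126
gripper_force: 59.5
time_s: 33.67
tcp_pos: [0.5372, 0.1361, 0.0826]
tool_rot: [1.181, 2.911, -0.001]
ft_force: [-3.4, -1.2, 6.8]
finger_gap: 0.0129
gripper_force: 59.5
[-0.31295399  0.77644539 -0.05051923]
time_s: 33.92
tcp_pos: [0.5372, 0.1362, 0.0826]
tool_rot: [1.291, 2.864, -0.001]
ft_force: [-4.1, -2.4, 6.2]
finger_gap: 0.0128
gripper_force: 68.7
[-0.39428356  0.69935577  1.56340388]
```

```bash
python3 -m creep '0 0 0 -0.01 1;0 0 0 -0.01 1;0 0 0 0.01 1;0 0 0 0.01 -1;0 0 0 0.01 -1;0 0 0 0.01 -1;0 0 0 0.01 -1;0 0 0 0.01 -1'
python3 -m creep '0 0 4 0 -1;0 0 8 0 -1;0 0 12 0 -1;0 2 15 0.12 -1;0 4 15 0.24 -1;0 4 15 0.36 -1;0 4 15 0.48 -1;0 4 15 0.48 -1'
python3 -m creep '0 0 0 0.12 -1;0 0 0 0.24 -1;0 0 0 0.36 -1;0 0 0 0.48 -1;0 0 0 0.5 -1;0 0 0 0.5 -1'
python3 look.py w12 .106
python3 - <<'E'
from h import *
C=cal("wrist");im=cv2.imread("pics/w12.png")
p=proj("wrist",(.5375,.1365,.104),C);u,v=p.round().astype(int);print(p)
m=np.zeros(im.shape[:2],bool);s=np.s_[v-14:v+15,u-14:u+15];m[s]=cv2.erode((im.min(2)[s]>105).astype(np.uint8),np.ones((1,1)))>0
for b in blobs(m,6): print(line("wrist",b,.104,C))
cv2.imwrite("pics/w12c.png",cv2.resize(im[v-50:v+50,u-50:u+50],None,fx=4,fy=4,interpolation=cv2.INTER_CUBIC))
E
```

```text
time_s: 34.58
tcp_pos: [0.5375, 0.1363, 0.0817]
tool_rot: [-1.28, -2.869, 0.0]
ft_force: [-0.4, -0.2, 0.5]
finger_gap: 0.073
gripper_force: 0.0
time_s: 35.25
tcp_pos: [0.5376, 0.1767, 0.2319]
tool_rot: [0.555, 3.092, 0.0]
ft_force: [0.5, 0.0, -0.3]
finger_gap: 0.0854
gripper_force: 0.0
time_s: 35.75
tcp_pos: [0.5375, 0.1761, 0.2317]
tool_rot: [0.214, -3.134, 0.0]
ft_force: [0.6, 0.1, -0.3]
finger_gap: 0.0857
gripper_force: 0.0
tcp [0.5375 0.1761 0.2317] cyaw 1.707 j6 0.18
y px 372.0 137.0 [0.4838 0.2103] -0.77 0.0152 43
y px 402.0 174.0 [0.5098 0.2394] 0.795 0.0307 182
b px 287.0 160.0 [0.5117 0.1462] 1.121 0.0835 1558
b px 255.0 206.0 [0.5534 0.1242] 0.977 0.0357 281
b px 408.0 289.0 [0.6138 0.2674] 0.363 0.0302 129
g px 292.0 301.0 [0.6404 0.1645] 0.273 0.0303 113
[272.19476037 189.26062149]
(array([0.544 , 0.1301]), np.float64(-0.785), np.float64(0.0136), 52)
(array([0.5479, 0.1416]), np.float64(-1.416), np.float64(0.0161), 59)
```

View pics/w12c.png

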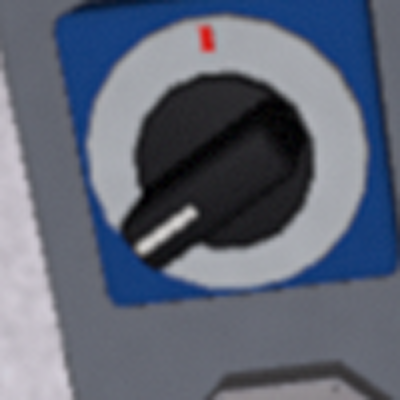

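The pointer covers the green mark at q of about 4.2, and the tins have not moved. Handing in.

```bash
python3 -c "
from h import *
print(r.hand_in())"
```

```text
the job is handed in; nothing more can be done
None
```

I handed the job in: the dial was turned off first, the yellow, blue and green tins (red is absent) are home in sockets 3, 1 and 2, and the dial is at its clockwise stop; my last images showed everything in place, but the hand-in returned no verdict.

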